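# Gauge a printed ring on the stepped mandrel and sort it

### The arm

A 6-joint arm with a two-finger parallel gripper is mounted at the origin on the work surface. World frame = base frame: x ahead of the robot, y to its left, z up, the work surface at z = 0. Lengths are in mm, angles in rad, forces in N, time in s.
With the tool pointing down it reaches from about 350 to 975 mm from the base axis. Payload 7.1 kg.
Tool frame: the origin (TCP) lies at the very end of the fingers, on their centre line; the grasp point (between the pads) lies 19 mm behind it; y points along the fingers, x is the direction in which the jaws open and shut, and the axes are right-handed (so a half turn about y gives the same grasp; the last joint's range is limited). The gripper opens to 88 mm and grips with 3 to 60 N. Pads are 20 mm wide; open, the fingers measure 115 mm over their backs; the gripper's body (75 mm by 178 mm) begins 61 mm behind the grasp point.
Start: joints at [-0.019, 0.423, 1.63, -0, 1.089, -0.019], TCP at [624.984, 0.026, 222.675] pointing down, gripper open.
Joint ranges: [-3, 3], [-0.9, 2.11], [0.09, 2.58], [-1.31, 4.45], [0.11, 2.69], [-2.54, 2.54]. Speed limits (rad/s): [2.39, 2.39, 3.01, 3.14, 3.14, 3.14].

### API

Orientations are given as a rotation vector (axis times angle).
In Python, from workcell import ctrl gives the robot as it stands. The module is installed in compiled form; this text tells all that it offers.
- The arm moves only by the tool jog_arm, never from a script. Its argument "steps" is a list of rows, each an object with "turn": the turn, a rotation vector about the world's x, y, z scaled (see below), a list of three; "dp": the shift along the world's x, y, z scaled (see below), a list of three; "claw": the opening, from 0 (shut) to 1 (fully open). In form: [{"turn": [wx, wy, wz], "dp": [x, y, z], "claw": claw}, ...]. A call has 1 to 12 rows; each row is the pose to reach, as a shift and turn from the pose measured when the call began, turning the shorter way round; what a row does not reach only later rows make up. The controller multiplies each number of a shift by 80 mm and each number of a turn by pi rad. A row lasts 1/12 s, in which the tool goes at most 41.7 mm and 7.16 degrees, less where a joint would pass 70% of its speed; a pose out of reach is approached as far as the arm can. A call with a number of a shift or a turn outside -1 to 1 is refused whole. A call with a gripper value outside its range is refused whole. The fingers move at their own pace and stop on an object; the grip force is fixed at half the most. Time passes only in rows, so rows that repeat a pose let the fingers close. It gives the time, the measured TCP pose, the force and the opening at its end, in the units of the state.
- ctrl.get_obs(): the state, without advancing time (a new reading comes with each control period).
- ctrl.get_image(name): name is "scene" or "side" or "wrist"; returns a dict with "img" (480x640x3 uint8, red, green, blue), "range_z" (480x640 float32, mm along the optical axis (not along the pixel's ray), 0 where there is no reading), "fovy" (degrees; the focal length in pixels is half the picture's height over the tangent of half this angle, whatever the lens; pixels are square), "cx", "cy" (the principal point, pixels), "camera_from_world" (4x4, takes a point from world to camera coordinates); the wrist camera has in their place "hand_eye" (4x4, takes a point from camera to tool coordinates, whose origin is the TCP and whose axes are the tool frame's). Camera axes: x right, y down, z forward; pixel columns grow to the right and rows downward; lengths in mm; the calibration is good to about 2 mm. A picture is of the moment at which its call begins: read the wrist's pose just before it.
- ctrl.close_job(): hands the job in, once; it reports no verdict.
The state is a dict: "t": time; "qpos": joint angles; "qvel": joint speeds; "joint_torque": joint torques, N m; "ee_pos": TCP position; "orientation": TCP orientation; "ft_force": force on the tool from outside, world axes, zero at the start; "moment": the same for the moment, N m; "width": finger opening in mm.
Only numpy, scipy, OpenCV 4.12 (cv2) and the standard library are available. Lean on these libraries where they do the work, as an engineer would, in place of code of your own. Each camera call takes 0.05 s, during which the arm holds its last target.

### The job

Take the ring that stands alone on the green stand, slide it down over the tapered mandrel of the gauge, pushing the black drag pointer ahead of it, and press it gently on until it stops centred on one of the coloured steps. Then lift it off and stand it in the tray of that step's colour, with the pointer left where the ring stopped it. Leave the rings on the steel build plate and the caliper alone.

Things in the scene. Friction and masses are not known exactly. Their poses are not given: they have to be found in the camera images.
- ring_a: grey printed metal ring: outside diameter 50 mm, 28 mm tall, plain through-bore, about 90 g, standing with its bore upright. The three rings are alike outside; bores 21, 27 and 33 mm, not told which. Origin: centre of its underside, z up along the bore. It starts on the stand or on the build plate, 12 mm above the table.
- ring_b: as ring_a
- ring_c: as ring_a
- stand: green round stand fixed to the table, 84 mm across, 12 mm high; the one ring to be gauged stands at its middle. Origin: centre of its underside.
- build_plate: steel disc fixed to the table, 170 mm across, 12 mm thick, carrying the two other rings (leave them) and six small dark cubes 14 mm high. Origin: centre of its underside.
- gauge: stepped taper gauge fixed to the table: upright mandrel on a white base 110 x 145 mm, 25 mm high. Origin: on the mandrel's axis at table height, z up; y points to the pointer's side post (10 mm thick, 75 mm from the axis, top 118 mm above the table). Its steps are rigid; keep the push of a ring on the mandrel under 35 N. A ring held over 1.5 mm off the axis may catch too early.
- gauge_tip (a point): blunt steel tip of the mandrel, 140 mm above the table, 8 mm across, widening to 18 mm at 120 mm height.
- step_blue (a point): on the axis, middle of the blue conical step, 91 mm above the table: the mandrel widens from 18 to 24 mm over 5 mm of height. The 21 mm bore stops here, its underside within about 2 mm of this height.
- step_yellow (a point): the same for the yellow step, 68 mm above the table: from 24 to 30 mm. The 27 mm bore stops here.
- step_red (a point): the same for the red step, 45 mm above the table: from 30 to 36 mm. The 33 mm bore stops here.
- pointer_top (a point): on the axis, middle of the top face of the drag pointer, a black washer around the mandrel (66 mm outside, 41 mm inside, 5 mm thick) with an arm to a sleeve on the side post. Fingertips lower than the ring's underside would push it too far: hold the ring with the fingertips 6 to 12 mm above its underside, firmly enough (20 N or more) not to slip.
- pointer (a joint): slide of the drag pointer on its post: about 4 N of steady friction, stays where it is left. In m, growing downward: its top face is 0.112 minus the value above the table; starts at 0 to 0.008, ends at 0.08. Pushed by the ring it stops at 0.021 (blue), 0.044 (yellow) or 0.067 (red); the post has bands of these colours there.
- tray_blue: blue shallow square tray fixed to the table, for rings that stop at the blue step. 88 x 88 mm outside, 80 x 80 mm inside, rim 9 mm high, floor 4 mm thick. Origin: centre of its underside. The three trays swap places.
- tray_yellow: yellow shallow square tray fixed to the table, for rings that stop at the yellow step. 88 x 88 mm outside, 80 x 80 mm inside, rim 9 mm high, floor 4 mm thick. Origin: centre of its underside. The three trays swap places.
- tray_red: red shallow square tray fixed to the table, for rings that stop at the red step. 88 x 88 mm outside, 80 x 80 mm inside, rim 9 mm high, floor 4 mm thick. Origin: centre of its underside. The three trays swap places.
- caliper: black and steel caliper lying flat on the table beyond the gauge, 200 mm long along its y, 12 mm thick, 170 g. Bystander. Origin: under the middle of its beam.
There are look-alikes about, which are no part of the job. Of the things that look like the build_plate, take the one that is farthest to the robot's right at the start. There is more than one size of the tray_red; the one meant has the size given above.

How it is judged:
By the outcome, as a careful person would: the job done as asked, in the order asked, and still so for the second after the job is handed in, with the robot touching nothing.
It also fails if it takes over 54 s, if anything falls off the work surface, if the arm or the gripper's body presses on something with over 40 N, if the wrist force passes 120 N, or if a joint passes its speed limit or range.

## Working session

There is one attempt and no reset: what is moved stays moved. The work goes in short steps, Python scripts to look and compute and a tool call to move; the robot and the scene stay as the last step left them, time stands still between calls to the robot, and variables do not carry over. Pictures are saved under pics/ and viewed, and the job is handed in when it is done.

Besides the shell and the picture viewer there is one more tool, called after ">>>" in YAML: its name, and indented under it one key for each argument. jog_arm: Moves the arm, as the interface text tells. Its arguments: {"type":"object","properties":{"steps":{"type":"array","items":{"type":"object","properties":{"turn":{"type":"array","items":{"type":"number"}},"dp":{"type":"array","items":{"type":"number"}},"claw":{"type":"number"}}}}},"required":["steps"]}

```bash
mkdir -p pics; cat > h.py <<'E'
import numpy as np, cv2
from workcell import ctrl
from scipy.spatial.transform import Rotation as R
def get(name):
    o=ctrl.get_obs(); d=ctrl.get_image(name); img=d["img"]
    if name=="wrist":
        T=np.eye(4);T[:3,:3]=R.from_rotvec(o["orientation"]).as_matrix();T[:3,3]=o["ee_pos"]
        W=T@np.array(d["hand_eye"])
    else: W=np.linalg.inv(np.array(d["camera_from_world"]))
    f=240/np.tan(np.radians(d["fovy"])/2)
    np.savez(f"{name}.npz",img=img,rz=d["range_z"],W=W,f=f,cx=d["cx"],cy=d["cy"])
    return img
class V:
    def __init__(s,name):
        z=np.load(f"{name}.npz"); s.img=z["img"];s.rz=z["rz"];s.W=z["W"];s.f=float(z["f"]);s.cx=float(z["cx"]);s.cy=float(z["cy"])
    def ray(s,u,v): return s.W[:3,:3]@np.array([(u-s.cx)/s.f,(v-s.cy)/s.f,1.])
    def plane(s,u,v,h):
        d=s.ray(u,v);c=s.W[:3,3];return c+d*(h-c[2])/d[2]
    def pt(s,u,v):
        return s.W[:3,3]+s.ray(u,v)*s.rz[int(v),int(u)]
    def cloud(s):
        v,u=np.mgrid[:480,:640]
        d=np.stack([(u-s.cx)/s.f,(v-s.cy)/s.f,np.ones_like(u)],-1)*s.rz[...,None]
        return d@s.W[:3,:3].T+s.W[:3,3]
    def px(s,P):
        c=np.linalg.inv(s.W)@np.append(P,1);return s.cx+s.f*c[0]/c[2],s.cy+s.f*c[1]/c[2]
def save(n,img): cv2.imwrite(f"pics/{n}.png",cv2.cvtColor(img,cv2.COLOR_RGB2BGR))
E
python3 - <<'E'
from h import *
print(ctrl.get_obs())
for n in("scene","side","wrist"):
    save(n+"0",get(n)); v=V(n); print(n,v.W.round(2),v.f,v.cx,v.cy)
E
```

```text
{'t': 0.0, 'qpos': array([-1.90222331e-02,  4.23833784e-01,  1.63069100e+00, -2.16961978e-05,
        1.08861081e+00, -1.90328925e-02]), 'qvel': array([ 1.49829846e-03, -5.18037061e-05, -1.64283537e-03, -1.51913757e-04,
       -2.85273516e-04,  4.03980829e-05]), 'joint_torque': array([ 1.28069914e-03, -5.44622147e+01, -2.73670936e+01,  6.42951974e-02,
        2.27214623e-02, -1.51321510e-04]), 'ee_pos': array([6.24436969e+02, 1.65816136e-02, 2.21905717e+02]), 'orientation': array([-1.57078584e+00,  1.19560715e-03,  1.22817770e-03]), 'ft_force': array([0.11631872, 0.07905676, 0.44535937]), 'moment': array([-0.00094594, -0.00578035,  0.00121634]), 'width': 87.84434919669675}
scene [[-7.80000e-01  3.50000e-01 -5.20000e-01  1.10438e+03]
 [ 6.20000e-01  4.00000e-01 -6.70000e-01  6.33750e+02]
 [-2.00000e-02 -8.50000e-01 -5.30000e-01  6.19280e+02]
 [ 0.00000e+00  0.00000e+00  0.00000e+00  1.00000e+00]] 439.0317472914264 326.10160056353 237.14655403276626
side [[ 8.3000e-01 -2.7000e-01  4.9000e-01  7.2280e+01]
 [-5.5000e-01 -4.3000e-01  7.1000e-01 -7.6051e+02]
 [ 2.0000e-02 -8.6000e-01 -5.0000e-01  6.4509e+02]
 [ 0.0000e+00  0.0000e+00  0.0000e+00  1.0000e+00]] 513.6349831099976 324.2481923787897 237.6161256844429
wrist [[ 1.0000e+00  0.0000e+00 -0.0000e+00  6.2438e+02]
 [-0.0000e+00 -9.7000e-01 -2.5000e-01  6.8090e+01]
 [-0.0000e+00  2.5000e-01 -9.7000e-01  3.8379e+02]
 [ 0.0000e+00  0.0000e+00  0.0000e+00  1.0000e+00]] 374.09464404634736 315.9077305822518 241.38361969435346
```

View pics/scene0.png

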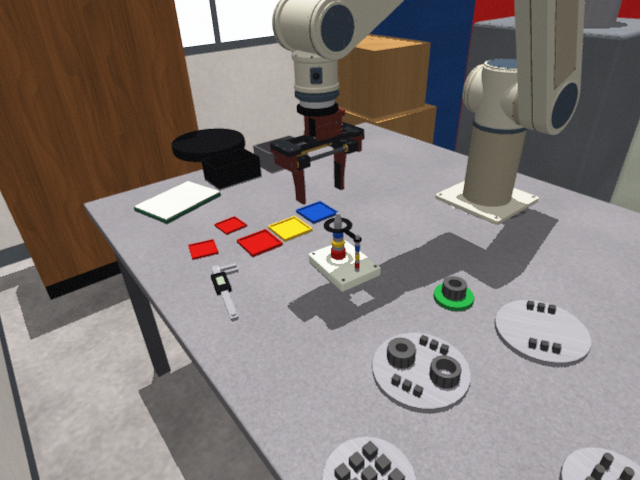

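View pics/side0.png

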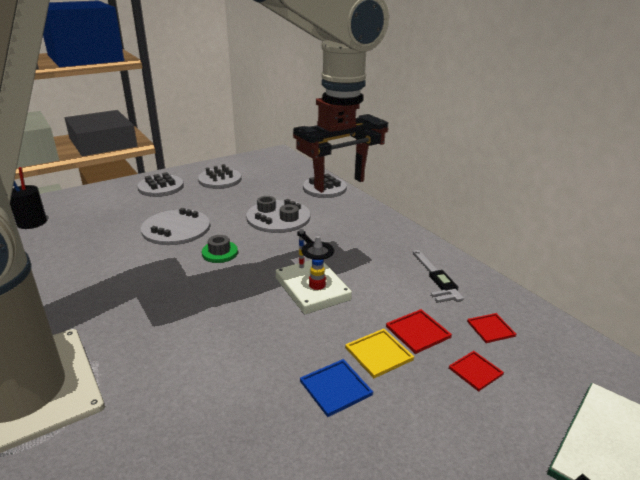

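View pics/wrist0.png

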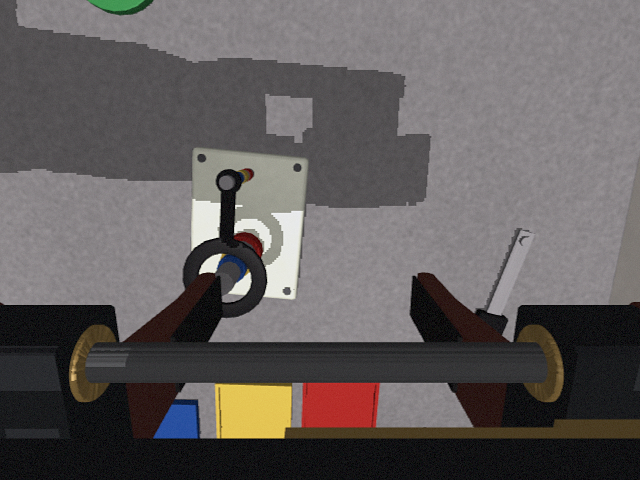

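The job ring is the one on the green stand: scene (455,289), side (218,245). Ring look-alikes are on the plate at scene (402,352) and (445,371). The red tray candidates are scene (260,242), which is large, and (203,249) and (231,225), which are small. Measuring next.

```bash
python3 - <<'E'
from h import *
S={n:V(n) for n in("scene","side","wrist")}
rng={"green":((45,120,60),(75,255,255)),"blue":((105,150,60),(125,255,255)),"yellow":((20,130,80),(32,255,255)),"red":((0,180,60),(8,255,255))}
for n in("scene","side"):
    v=S[n];hsv=cv2.cvtColor(v.img,cv2.COLOR_RGB2HSV);C=v.cloud()
    for c,(a,b) in rng.items():
        m=cv2.inRange(hsv,a,b)
        k,l,st,ce=cv2.connectedComponentsWithStats(m)
        for i in range(1,k):
            if st[i,4]<150: continue
            cn=max(cv2.findContours((l==i).astype(np.uint8),0,2)[0],key=cv2.contourArea)
            h=12 if c=="green" else 9
            P=np.array([v.plane(x,y,h)[:2] for x,y in cn[:,0]],np.float32)
            if not(0<P[:,0].mean()<1200 and abs(P[:,1].mean())<800):continue
            r=cv2.minAreaRect(P); q=C[l==i]
            print(n,c,ce[i].round(),st[i,4],"rect",np.round(r[0],1),np.round(r[1],1),round(r[2],1),"medz",np.median(q[:,2]).round(1))
# ring on stand by depth
for n in("scene","side"):
    v=S[n];C=v.cloud()
    g=cv2.inRange(cv2.cvtColor(v.img,cv2.COLOR_RGB2HSV),(45,120,60),(75,255,255))
    k,l,st,ce=cv2.connectedComponentsWithStats(g); i=max((j for j in range(1,k) if st[j,4]>150),key=lambda j:st[j,4]) 
    cn=max(cv2.findContours((l==i).astype(np.uint8),0,2)[0],key=cv2.contourArea)
    P=np.array([v.plane(x,y,12)[:2] for x,y in cn[:,0]],np.float32)
    c0=cv2.minEnclosingCircle(P);print(n,"stand",c0)
    c=np.array(c0[0]); d=np.hypot(C[...,0]-c[0],C[...,1]-c[1])
    m=(d<45)&(C[...,2]>36)&(C[...,2]<46)
    Q=C[m]; print("ringtop n",m.sum(),Q[:,2].mean() if m.any() else 0, cv2.minEnclosingCircle(Q[:,:2].astype(np.float32)) if m.any() else 0)
# gauge tip
for n in S:
    v=S[n];C=v.cloud()
    m=(C[...,2]>134)&(C[...,2]<146)&(C[...,0]>450)&(C[...,0]<800)&(abs(C[...,1])<200)
    k,l,st,ce=cv2.connectedComponentsWithStats(m.astype(np.uint8))
    for i in range(1,k):
        if st[i,4]>3: print(n,"tip",ce[i].round(1),st[i,4],C[l==i].mean(0).round(1))
s=S["scene"];save("c1",cv2.resize(s.img[260:320,420:490],None,fx=7,fy=7,interpolation=2))
s=S["side"];save("c2",cv2.resize(s.img[215:275,190:260],None,fx=7,fy=7,interpolation=2))
E
```

```text
scene green [453. 300.] 538 rect [457.7 231.1] [80.2 80.9] 34.3 medz 11.6
scene blue [316. 212.] 509 rect [ 441.8 -263.3] [96.  93.9] 88.6 medz 4.4
scene yellow [290. 228.] 633 rect [ 552.8 -237.9] [98.5 93.2] 87.7 medz 4.3
scene red [230. 225.] 298 rect [ 669.1 -359.6] [65.9 68.5] 3.0 medz 3.1
scene red [259. 242.] 678 rect [ 654.  -231.1] [95.5 90.4] 87.3 medz 4.4
scene red [203. 249.] 379 rect [ 780.3 -297.1] [70.3 63.4] 74.7 medz 3.1
side green [220. 254.] 357 rect [440.6 209.3] [84.5 78.8] 68.5 medz 10.3
side blue [336. 387.] 2310 rect [ 434.7 -271.6] [92.2 90.2] 88.1 medz 3.6
side yellow [379. 352.] 1908 rect [ 545.8 -246.5] [94.7 93.3] 87.9 medz 3.5
side red [418. 331.] 1531 rect [ 645.9 -240.4] [92.1 92. ] 87.7 medz 3.4
side red [491. 327.] 817 rect [ 769.4 -309.8] [68.5 68. ] 74.3 medz 2.4
side red [476. 370.] 1111 rect [ 658.2 -371.3] [68.9 66.8] 2.8 medz 2.4
scene stand ((453.7938232421875, 228.36083984375), 45.49272537231445)
ringtop n 237 39.50902646789761 ((446.4737243652344, 223.76693725585938), 26.147125244140625)
side stand ((442.400146484375, 213.4054412841797), 46.767539978027344)
ringtop n 155 38.688701023495405 ((444.404296875, 218.70570373535156), 25.98821258544922)
scene tip [338.  214.6] 16 [554.8 -29.6 138. ]
side tip [317.6 238. ] 20 [551.4 -35.1 136.9]
wrist tip [221.7 290.2] 23 [557.  -30.7 135.8]
```

```bash
python3 - <<'E'
from h import *
a,b=V("scene").img,V("side").img
o=[cv2.resize(x,(400,400),interpolation=2) for x in (a[205:295,300:390],b[225:315,270:360],a[260:320,425:485],b[215:275,190:250])]
im=np.vstack([np.hstack(o[:2]),np.hstack(o[2:])]); save("crops",cv2.resize(im,(600,600)))
E
```

```text
(no output)
```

View pics/crops.png

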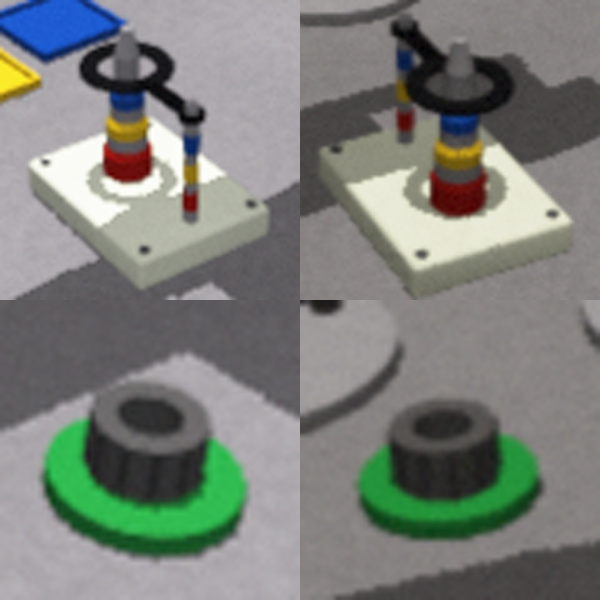

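>>> jog_arm:
  steps:
    - {"dp": [-0.45,-0.2,0],"turn": [0,0,0],"claw": 1}
    - {"dp": [-0.875,-0.39,0],"turn": [0,0,0],"claw": 1}
    - {"dp": [-0.875,-0.39,0],"turn": [0,0,0],"claw": 1}
    - {"dp": [-0.875,-0.39,0],"turn": [0,0,0],"claw": 1}
    - {"dp": [-0.875,-0.39,0],"turn": [0,0,0],"claw": 1}

```text
t: 0.57
ee_pos: [555.3, -31.2, 222.5]
orientation: [-1.571, 0.0, -0.0]
ft_force: [-0.0, -0.1, -0.1]
width: 88.0
```

```bash
python3 - <<'E'
from h import *
save("w1",get("wrist")); o=ctrl.get_obs(); print(o["t"],o["ee_pos"],o["qvel"].round(3))
v=V("wrist");C=v.cloud()
m=(C[...,2]>134)&(C[...,2]<146)&(abs(C[...,0]-555)<50)&(abs(C[...,1]+31)<50)
print(m.sum(),C[m].mean(0)); vv,uu=np.nonzero(m);print(uu.mean(),vv.mean())
E
```

```text
0.6167 [555.80236882 -31.03688752 222.47743986] [ 0.006  0.01  -0.01   0.     0.003 -0.001]
184 [552.43578146 -30.13321047 138.4198231 ]
312.58152173913044 247.6358695652174
```

View pics/w1.png

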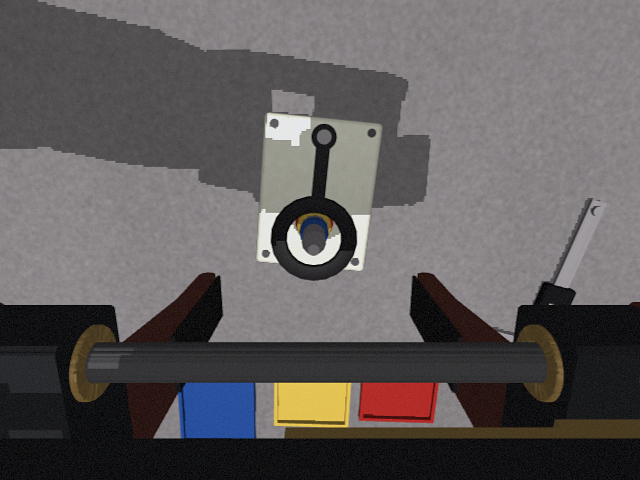

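```bash
python3 - <<'E'
from h import *
v=V("wrist");g=cv2.cvtColor(v.img,cv2.COLOR_RGB2GRAY)
C=v.cloud()
m=((C[...,2]>100)&(C[...,2]<116)&(abs(C[...,0]-555)<42)&(abs(C[...,1]+31)<42)).astype(np.uint8)
print("ptr z",np.median(C[m>0][:,2]))
vv,uu=np.nonzero(m)
zt=np.median(C[m>0][:,2])
P=np.array([v.plane(u,w,zt)[:2] for u,w in zip(uu,vv)])
# algebraic circle fit of outer contour, excluding arm side
cn=max(cv2.findContours(m,0,1)[0],key=cv2.contourArea)[:,0]
Q=np.array([v.plane(u,w,zt)[:2] for u,w in cn]); Q=Q[Q[:,1]<-10]
A=np.c_[2*Q,np.ones(len(Q))];s=np.linalg.lstsq(A,(Q**2).sum(1),rcond=None)[0];print("washer",s[:2],np.sqrt(s[2]+s[0]**2+s[1]**2))
# arm/post
m2=((C[...,2]>100)&(C[...,2]<125)&(abs(C[...,0]-555)<42)&(C[...,1]>30)&(C[...,1]<70)); print("post",C[m2].mean(0) )
m=(C[...,2]>139-3)&(abs(C[...,0]-555)<15)&(abs(C[...,1]+31)<15)&(C[...,2]<150)
vv,uu=np.nonzero(m);print("tip",uu.min(),uu.max(),vv.min(),vv.max(),v.plane((uu.min()+uu.max())/2,(vv.min()+vv.max())/2,140))
crop=v.img[190:285,265:360];save("w1c",cv2.resize(crop,(760,600*760//760 if 0 else 600),interpolation=2))
# trays in scene/side w/ floor-depth clouds
for n in("scene","side"):
    w=V(n);print(n,[np.round(w.px((552.4,-31,140)),1)])
E
```

```text
ptr z 111.46253573138739
washer [552.35888949 -31.01875   ] 32.167143684538175
post [559.45727787  41.44784985 113.25175214]
tip 306 320 242 255 [552.73361399 -30.31678559 140.        ]
scene [array([338.4, 213.3])]
side [array([316.9, 235.7])]
```

View pics/w1c.png

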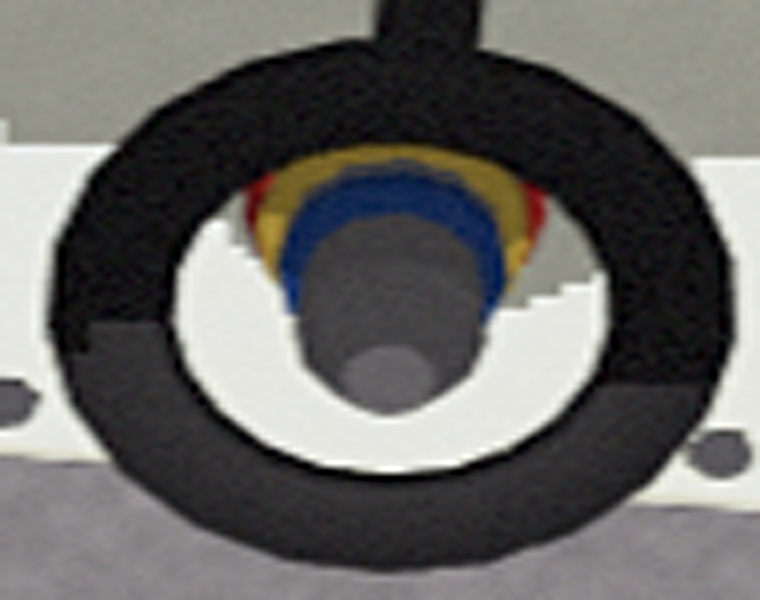

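>>> jog_arm:
  steps:
    - {"dp": [-0.17,0.45,0],"turn": [0,0,0],"claw": 1}
    - {"dp": [-0.34,0.9,0],"turn": [0,0,0],"claw": 1}

```text
t: 0.78
ee_pos: [530.3, 41.1, 222.7]
orientation: [-1.571, 0.001, -0.004]
ft_force: [-0.1, 0.3, -0.7]
width: 87.9
```

>>> jog_arm:
  steps:
    - {"dp": [-0.22,0.48,-0.15],"turn": [0,0,0],"claw": 1}
    - {"dp": [-0.44,0.97,-0.3],"turn": [0,0,0],"claw": 1}

```text
t: 0.95
ee_pos: [498.2, 116.7, 200.4]
orientation: [-1.57, -0.001, -0.007]
ft_force: [0.4, 0.4, -0.6]
width: 87.5
```

>>> jog_arm:
  steps:
    - {"dp": [-0.22,0.45,-0.3],"turn": [0,0,0],"claw": 1}
    - {"dp": [-0.45,0.9,-0.6],"turn": [0,0,0],"claw": 1}
    - {"dp": [-0.45,0.9,-0.6],"turn": [0,0,0],"claw": 1}

```text
t: 1.2
ee_pos: [459.7, 192.1, 149.9]
orientation: [-1.57, -0.001, -0.002]
ft_force: [-0.4, 0.0, -0.4]
width: 88.0
```

>>> jog_arm:
  steps:
    - {"dp": [-0.17,0.36,-0.35],"turn": [0,0,0],"claw": 1}
    - {"dp": [-0.17,0.36,-0.35],"turn": [0,0,0],"claw": 1}
    - {"dp": [-0.17,0.36,-0.35],"turn": [0,0,0],"claw": 1}
    - {"dp": [-0.17,0.36,-0.35],"turn": [0,0,0],"claw": 1}

```text
t: 1.53
ee_pos: [447.1, 221.1, 122.2]
orientation: [-1.57, -0.002, -0.001]
ft_force: [0.7, -0.3, -1.1]
width: 87.5
```

```bash
cat > fit.py <<'E'
from h import *
def circ(Q):
    A=np.c_[2*Q,np.ones(len(Q))];s=np.linalg.lstsq(A,(Q**2).sum(1),rcond=None)[0];return s[:2].round(2),round(float(np.sqrt(s[2]+s[0]**2+s[1]**2)),2)
def ringtop(v,c,zt,tol=2.5,R=35):
    C=v.cloud()
    m=((abs(C[...,2]-zt)<tol)&(np.hypot(C[...,0]-c[0],C[...,1]-c[1])<R)).astype(np.uint8)
    m=cv2.medianBlur(m*1,3)
    cs,h=cv2.findContours(m,cv2.RETR_CCOMP,1)
    for q,hh in zip(cs,h[0]):
        if len(q)>30:
            Q=np.array([v.plane(a,b,zt)[:2] for a,b in q[:,0]]);print("hole" if hh[3]>=0 else "outer",len(q),circ(Q))
    return m
E
python3 - <<'E'
from fit import *
save("w2",get("wrist")); o=ctrl.get_obs(); print(o["t"],o["ee_pos"],o["qvel"].round(3))
v=V("wrist"); ringtop(v,(446,221),40)
save("w2c",cv2.resize(v.img[180:300,240:390],(750,600),interpolation=2))
E
```

```text
1.5833 [447.4602762  220.79565197 122.63609125] [-0.016 -0.014  0.002  0.001 -0.003  0.004]
outer 205 (array([444.85, 224.19]), 24.26)
hole 111 (array([444.79, 224.19]), 13.56)
```

View pics/w2c.png

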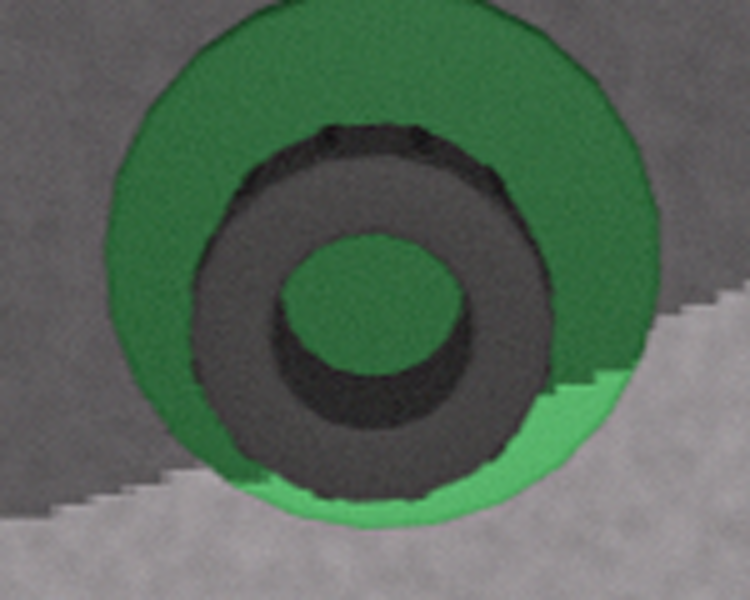

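```bash
python3 - <<'E'
from fit import *
v=V("wrist");print(v.plane(314.4,246.4,40)); w=np.load("wrist.npz")
E
```

```text
[445.56942723 223.60626877  40.        ]
```

>>> jog_arm:
  steps:
    - {"dp": [-0.03,0.035,-0.4],"turn": [0,0,0],"claw": 1}
    - {"dp": [-0.03,0.035,-0.8],"turn": [0,0,0],"claw": 1}
    - {"dp": [-0.03,0.035,-0.8],"turn": [0,0,0],"claw": 1}
    - {"dp": [-0.03,0.035,-0.8],"turn": [0,0,0],"claw": 1}
    - {"dp": [-0.03,0.035,-0.8],"turn": [0,0,0],"claw": 1}

```text
t: 2.0
ee_pos: [446.5, 223.3, 60.1]
orientation: [-1.569, -0.002, -0.005]
ft_force: [0.7, -1.4, -0.1]
width: 87.8
```

>>> jog_arm:
  steps:
    - {"dp": [-0.012,0,-0.25],"turn": [0,0,0],"claw": 1}
    - {"dp": [-0.012,0,-0.49],"turn": [0,0,0],"claw": 1}
    - {"dp": [-0.012,0,-0.49],"turn": [0,0,0],"claw": 1}
    - {"dp": [-0.012,0,-0.49],"turn": [0,0,0],"claw": 1}
    - {"dp": [-0.012,0,-0.49],"turn": [0,0,0],"claw": 1}

```text
t: 2.42
ee_pos: [446.7, 223.7, 22.6]
orientation: [-1.568, -0.004, -0.007]
ft_force: [-0.2, 0.9, 0.3]
width: 88.1
```

```bash
python3 - <<'E'
from fit import *
save("w3",get("wrist")); save("sc3",get("scene")[230:330,390:520]); save("si3",get("side")[190:290,160:290]);
for i in range(2):
  o=ctrl.get_obs(); print(o["t"],o["ee_pos"],o["orientation"],o["ft_force"])
v=V("wrist"); ringtop(v,(446,221),40)
a=[cv2.resize(cv2.imread(f"pics/{n}3.png"),(390,300)) for n in("sc","si")]
cv2.imwrite("pics/m3.png",np.vstack([cv2.resize(cv2.imread("pics/w3.png")[180:400,160:480],(780,300+0)),np.hstack(a)]))
E
```

```text
2.5667 [446.40763689 223.71532563  22.28008038] [-1.56821688 -0.0039507  -0.00676534] [-0.65059515 -0.76617795  0.10077824]
2.5667 [446.40763689 223.71532563  22.28008038] [-1.56821688 -0.0039507  -0.00676534] [-0.65059515 -0.76617795  0.10077824]
outer 480 (array([444.98, 227.59]), 19.81)
```

View pics/m3.png

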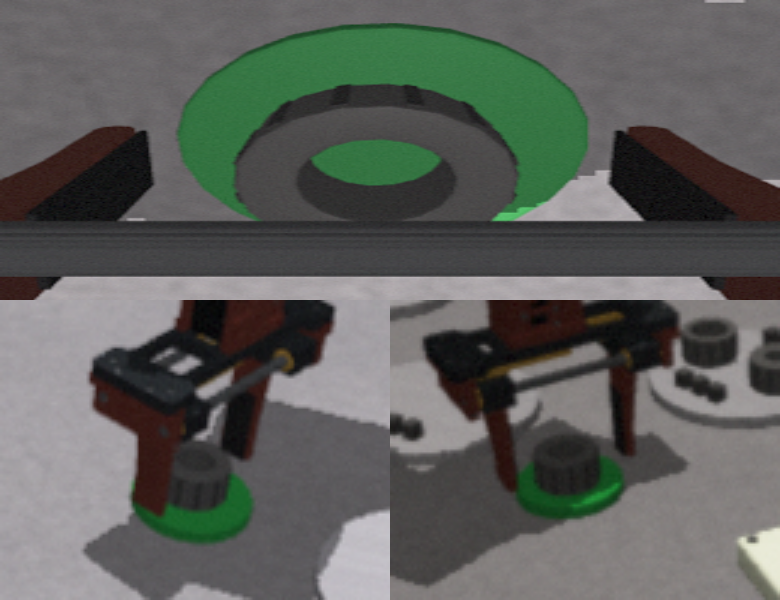

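>>> jog_arm:
  steps:
    - {"dp": [0,0,-0.005],"turn": [0,0,0],"claw": 0}
    - {"dp": [0,0,-0.005],"turn": [0,0,0],"claw": 0}
    - {"dp": [0,0,-0.005],"turn": [0,0,0],"claw": 0}
    - {"dp": [0,0,-0.005],"turn": [0,0,0],"claw": 0}
    - {"dp": [0,0,-0.005],"turn": [0,0,0],"claw": 0}
    - {"dp": [0,0,-0.005],"turn": [0,0,0],"claw": 0}
    - {"dp": [0,0,-0.005],"turn": [0,0,0],"claw": 0}
    - {"dp": [0,0,-0.005],"turn": [0,0,0],"claw": 0}

```text
t: 3.23
ee_pos: [446.3, 223.7, 21.8]
orientation: [-1.568, -0.004, -0.007]
ft_force: [-0.2, -0.7, 0.3]
width: 48.7
```

>>> jog_arm:
  steps:
    - {"dp": [0,0,0.1],"turn": [0,0,0],"claw": 0}
    - {"dp": [0,0,0.4],"turn": [0,0,0],"claw": 0}
    - {"dp": [0,0,0.8],"turn": [0,0,0],"claw": 0}
    - {"dp": [0,0,1],"turn": [0,0,0],"claw": 0}
    - {"dp": [0,0,1],"turn": [0,0,0],"claw": 0}

```text
t: 3.65
ee_pos: [448.4, 224.7, 105.4]
orientation: [-1.566, -0.008, -0.011]
ft_force: [1.0, 1.3, -0.3]
width: 49.0
```

```bash
python3 - <<'E'
from fit import *
save("w4",get("wrist")); s=get("side"); o=ctrl.get_obs(); print(o["t"],o["ee_pos"],o["orientation"],o["ft_force"],o["width"])
print("turn", (R.from_euler("x",-90,degrees=True)*R.from_rotvec(o["orientation"]).inv()).as_rotvec()/np.pi)
v=V("wrist"); z=o["ee_pos"][2]+18; ringtop(v,o["ee_pos"],z)
a=cv2.cvtColor(np.vstack([cv2.resize(v.img[180:400,160:480],(640,300)),cv2.resize(s[120:290,110:330],(640,300))]),4); cv2.imwrite("pics/m4.png",a)
E
```

```text
3.75 [446.56997063 223.78652966 102.450481  ] [-1.56767136 -0.00493879 -0.00765685] [-0.43241763 -0.63345753 -1.27189599] 48.88640186946511
turn [-0.00099165  0.0025535   0.00055103]
outer 246 (array([447.74, 224.43]), 13.95)
outer 71 (array([475.8 , 232.19]), 4.84)
outer 48 (array([418.75, 234.9 ]), 3.4)
outer 379 (array([447.49, 224.8 ]), 24.11)
```

View pics/m4.png

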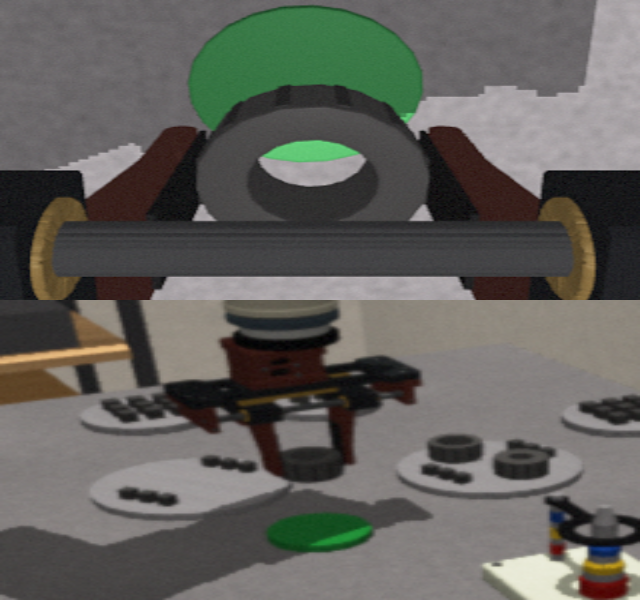

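>>> jog_arm:
  steps:
    - {"dp": [0.22,-0.45,0.3],"turn": [-0.001,0.0025,0.0005],"claw": 0}
    - {"dp": [0.44,-0.9,0.6],"turn": [-0.001,0.0025,0.0005],"claw": 0}
    - {"dp": [0.44,-1.0,0.6],"turn": [-0.001,0.0025,0.0005],"claw": 0}

```text
t: 4.0
ee_pos: [484.0, 142.1, 151.8]
orientation: [-1.571, -0.002, -0.002]
ft_force: [0.4, 0.3, -0.6]
width: 49.1
```

>>> jog_arm:
  steps:
    - {"dp": [0.22,-0.5,0.2],"turn": [0,0,0],"claw": 0}
    - {"dp": [0.44,-1.0,0.3],"turn": [0,0,0],"claw": 0}
    - {"dp": [0.44,-1.0,0.3],"turn": [0,0,0],"claw": 0}

```text
t: 4.25
ee_pos: [521.2, 58.4, 176.1]
orientation: [-1.572, -0.002, -0.005]
ft_force: [0.2, 0.5, -1.3]
width: 49.0
```

>>> jog_arm:
  steps:
    - {"dp": [0.2,-0.45,0],"turn": [0,0,0],"claw": 0}
    - {"dp": [0.4,-0.9,0],"turn": [0,0,0],"claw": 0}
    - {"dp": [0.4,-0.9,0],"turn": [0,0,0],"claw": 0}

```text
t: 4.5
ee_pos: [555.3, -18.6, 175.0]
orientation: [-1.573, 0.001, -0.009]
ft_force: [0.1, -0.1, -0.7]
width: 48.9
```

>>> jog_arm:
  steps:
    - {"dp": [-0.033,-0.155,-0.12],"turn": [0.0005,0,0],"claw": 0}
    - {"dp": [-0.033,-0.155,-0.12],"turn": [0.0005,0,0],"claw": 0}
    - {"dp": [-0.033,-0.155,-0.12],"turn": [0.0005,0,0],"claw": 0}
    - {"dp": [-0.033,-0.155,-0.12],"turn": [0.0005,0,0],"claw": 0}

```text
t: 4.83
ee_pos: [552.0, -30.1, 164.6]
orientation: [-1.571, 0.002, -0.007]
ft_force: [0.4, -0.3, -1.5]
width: 48.5
```

```bash
python3 - <<'E'
from fit import *
P=[]
for i in range(1): get("scene");P.append(ctrl.get_obs());get("side");P.append(ctrl.get_obs());get("wrist");P.append(ctrl.get_obs())
for o in P: print(o["t"],o["ee_pos"].round(2),o["orientation"].round(4))
a,b,c=V("scene").img,V("side").img,V("wrist").img
for n,im,(u,v) in(("scene5",a,(338,210)),("side5",b,(317,225))):
    save(n,cv2.resize(im[v-50:v+60,u-55:u+55],(600,600),interpolation=2))
save("w5",cv2.resize(c[200:400,200:440],(720,600)))
E
```

```text
4.8833 [552.27 -29.94 164.99] [-1.5714e+00  1.2000e-03 -7.3000e-03]
4.9333 [552.49 -29.91 165.28] [-1.5715e+00  5.0000e-04 -7.5000e-03]
4.9833 [552.64 -29.96 165.47] [-1.5716  0.     -0.0077]
```

View pics/scene5.png

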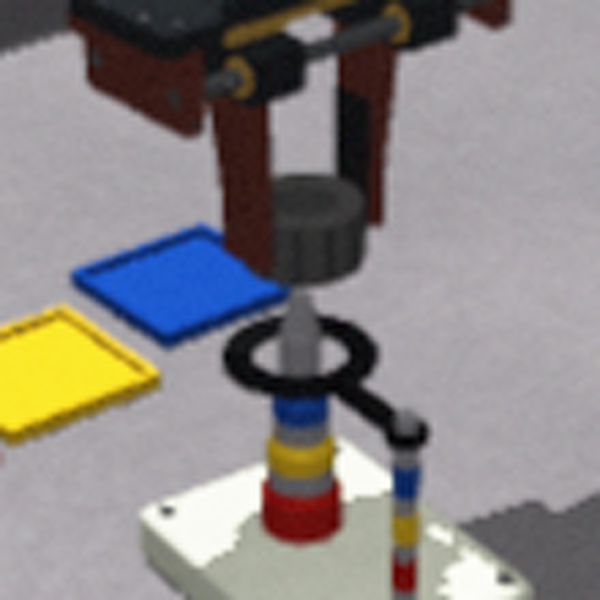

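View pics/side5.png

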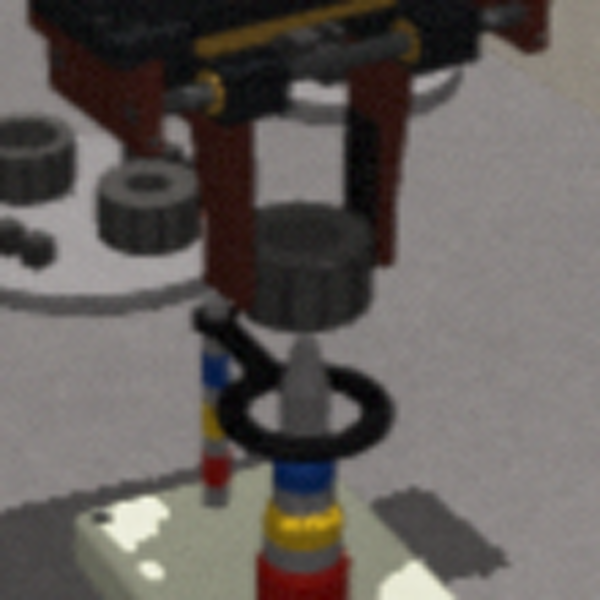

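View pics/w5.png

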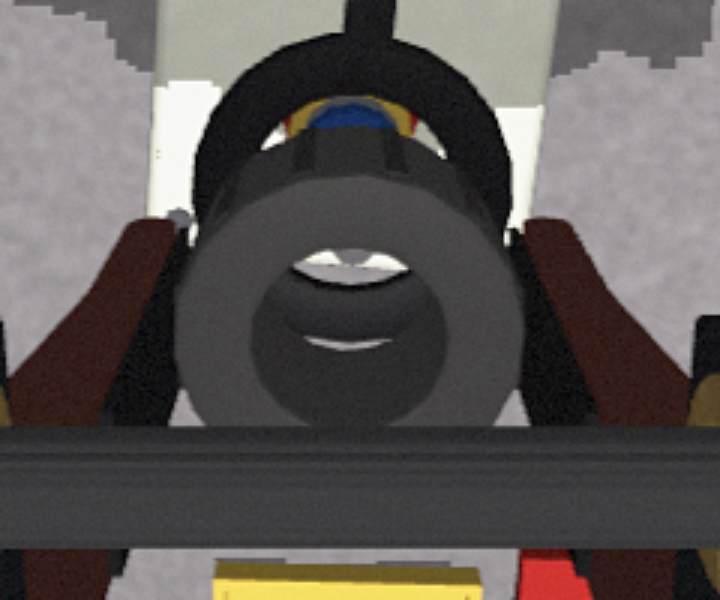

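```bash
python3 - <<'E'
from fit import *
v=V("wrist"); o=ctrl.get_obs(); e=o["ee_pos"];print(e)
g=cv2.GaussianBlur(cv2.cvtColor(v.img,cv2.COLOR_RGB2GRAY),(3,3),0)
zt=e[2]+17.8
# bore rim: rays from the hole centre, gradient search: bright rim outside -> darker inside
def prof(cu,cv_,r0,r1,sign,angs):
    Q=[]
    for t in angs:
        r=np.arange(r0,r1,.25);x=(cu+r*np.cos(t)).astype(np.float32)[None];y=(cv_+r*np.sin(t)).astype(np.float32)[None]
        p=cv2.remap(g.astype(np.float32),x,y,1)[0];d=np.gradient(p)*sign;i=d.argmax()
        if d[i]>1.2: Q.append(v.plane(x[0,i],y[0,i],zt)[:2])
    return np.array(Q)
Q=prof(316.3,312,24,40,1,np.radians(np.arange(-20,201,5)))
for _ in range(3):
    c,r=circ(Q);d=abs(np.hypot(*(Q-c).T)-r);print("bore",c,r,len(Q),d.std().round(2));Q=Q[d<max(.4,2*np.median(d))]
Q=prof(316.3,312,48,66,-1,np.radians(np.r_[np.arange(180,200,3),np.arange(205,336,3),np.arange(340,372,3)]))
for _ in range(3):
    c,r=circ(Q);d=abs(np.hypot(*(Q-c).T)-r);print("outer",c,r,len(Q),d.std().round(2));Q=Q[d<max(.4,2*np.median(d))]
print("tip px if (553,-31.1)",v.px((553,-31.1,140)))
E
```

```text
[552.63804858 -29.95851905 165.46526388]
bore [551.85 -30.53] 13.69 40 0.44
bore [551.88 -29.78] 13.74 35 0.26
bore [551.88 -29.52] 13.76 34 0.07
outer [551.66 -29.79] 24.75 62 0.57
outer [551.81 -29.88] 24.52 55 0.18
outer [551.79 -29.8 ] 24.42 50 0.1
tip px if (553,-31.1) (np.float64(317.78409517113175), np.float64(280.8870174203949))
```

>>> jog_arm:
  steps:
    - {"dp": [0.011,-0.017,0],"turn": [0,0,0.001],"claw": 0}
    - {"dp": [0.011,-0.017,-0.1],"turn": [0,0,0.001],"claw": 0}
    - {"dp": [0.011,-0.017,-0.2],"turn": [0,0,0.001],"claw": 0}
    - {"dp": [0.011,-0.017,-0.3],"turn": [0,0,0.001],"claw": 0}
    - {"dp": [0.011,-0.017,-0.3],"turn": [0,0,0.001],"claw": 0}
    - {"dp": [0.011,-0.017,-0.3],"turn": [0,0,0.001],"claw": 0}

```text
t: 5.48
ee_pos: [552.9, -31.2, 140.5]
orientation: [-1.571, -0.001, -0.004]
ft_force: [0.2, -1.1, -1.0]
width: 48.8
```

```bash
python3 - <<'E'
from fit import *
c=get("wrist");o=ctrl.get_obs(); print(o["t"],o["ee_pos"].round(2),o["orientation"].round(4),o["ft_force"].round(1))
save("w6",cv2.resize(c[230:370,220:410],(760,560),interpolation=2))
E
```

```text
5.5333 [553.25 -31.31 140.97] [-1.5715 -0.0016 -0.0045] [-0.2 -0.5 -0.6]
```

View pics/w6.png

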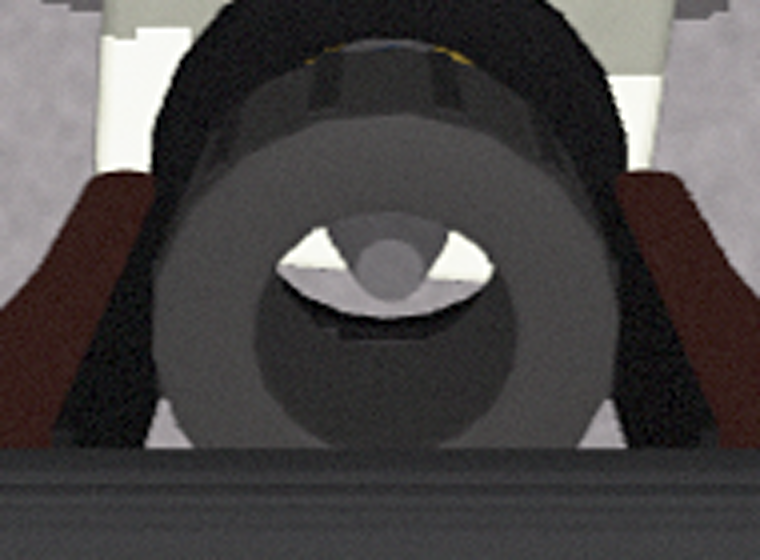

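```bash
python3 - <<'E'
from fit import *
v=V("wrist");print(v.plane(317.5,297.5,140), v.W[:3,:3].round(3), ctrl.get_obs()["ee_pos"])
E
```

```text
[553.0372985  -31.43760841 140.        ] [[ 1.    -0.003  0.001]
 [-0.002 -0.969 -0.247]
 [ 0.002  0.247 -0.969]] [553.25044143 -31.30869022 140.96748935]
```

>>> jog_arm:
  steps:
    - {"dp": [0.007,-0.004,-0.06],"turn": [0,0,0],"claw": 0}
    - {"dp": [0.007,-0.004,-0.12],"turn": [0,0,0],"claw": 0}
    - {"dp": [0.007,-0.004,-0.18],"turn": [0,0,0],"claw": 0}
    - {"dp": [0.007,-0.004,-0.24],"turn": [0,0,0],"claw": 0}
    - {"dp": [0.007,-0.004,-0.28],"turn": [0,0,0],"claw": 0}
    - {"dp": [0.007,-0.004,-0.3],"turn": [0,0,0],"claw": 0}

```text
t: 6.03
ee_pos: [553.8, -31.7, 116.6]
orientation: [-1.572, -0.001, -0.004]
ft_force: [-0.7, -0.8, 3.5]
width: 49.1
```

>>> jog_arm:
  steps:
    - {"dp": [0,0,-0.05],"turn": [0,0,0],"claw": 0}
    - {"dp": [0,0,-0.1],"turn": [0,0,0],"claw": 0}
    - {"dp": [0,0,-0.15],"turn": [0,0,0],"claw": 0}
    - {"dp": [0,0,-0.2],"turn": [0,0,0],"claw": 0}
    - {"dp": [0,0,-0.25],"turn": [0,0,0],"claw": 0}
    - {"dp": [0,0,-0.28],"turn": [0,0,0],"claw": 0}
    - {"dp": [0,0,-0.31],"turn": [0,0,0],"claw": 0}

```text
t: 6.62
ee_pos: [553.9, -31.7, 91.5]
orientation: [-1.572, -0.001, -0.004]
ft_force: [0.0, 0.2, 2.4]
width: 48.7
```

>>> jog_arm:
  steps:
    - {"dp": [0,0,-0.03],"turn": [0,0,0],"claw": 0}
    - {"dp": [0,0,-0.06],"turn": [0,0,0],"claw": 0}
    - {"dp": [0,0,-0.09],"turn": [0,0,0],"claw": 0}
    - {"dp": [0,0,-0.11],"turn": [0,0,0],"claw": 0}

```text
t: 6.95
ee_pos: [553.9, -31.7, 82.5]
orientation: [-1.572, -0.002, -0.004]
ft_force: [-0.5, -0.8, 4.0]
width: 49.0
```

>>> jog_arm:
  steps:
    - {"dp": [0,0,-0.01],"turn": [0,0,0],"claw": 0}
    - {"dp": [0,0,-0.02],"turn": [0,0,0],"claw": 0}
    - {"dp": [0,0,-0.03],"turn": [0,0,0],"claw": 0}

```text
t: 7.2
ee_pos: [553.9, -31.7, 80.0]
orientation: [-1.572, -0.001, -0.004]
ft_force: [-0.2, -0.2, 3.8]
width: 48.7
```

>>> jog_arm:
  steps:
    - {"dp": [0,0,-0.007],"turn": [0,0,0],"claw": 0}
    - {"dp": [0,0,-0.014],"turn": [0,0,0],"claw": 0}
    - {"dp": [0,0,-0.014],"turn": [0,0,0],"claw": 0}

```text
t: 7.45
ee_pos: [553.9, -31.7, 78.8]
orientation: [-1.572, -0.001, -0.005]
ft_force: [0.3, -0.6, 2.0]
width: 49.1
```

>>> jog_arm:
  steps:
    - {"dp": [0,0,-0.007],"turn": [0,0,0],"claw": 0}
    - {"dp": [0,0,-0.014],"turn": [0,0,0],"claw": 0}
    - {"dp": [0,0,-0.014],"turn": [0,0,0],"claw": 0}

```text
t: 7.7
ee_pos: [553.9, -31.7, 77.7]
orientation: [-1.571, -0.001, -0.004]
ft_force: [-0.1, -0.2, 3.4]
width: 49.0
```

>>> jog_arm:
  steps:
    - {"dp": [0,0,-0.007],"turn": [0,0,0],"claw": 0}
    - {"dp": [0,0,-0.013],"turn": [0,0,0],"claw": 0}
    - {"dp": [0,0,-0.013],"turn": [0,0,0],"claw": 0}

```text
t: 7.95
ee_pos: [553.9, -31.7, 77.3]
orientation: [-1.572, -0.001, -0.005]
ft_force: [-1.2, -0.4, 10.5]
width: 48.8
```

>>> jog_arm:
  steps:
    - {"dp": [0,0,-0.01],"turn": [0,0,0],"claw": 0}
    - {"dp": [0,0,-0.016],"turn": [0,0,0],"claw": 0}
    - {"dp": [0,0,-0.016],"turn": [0,0,0],"claw": 0}

```text
t: 8.2
ee_pos: [553.9, -31.7, 77.0]
orientation: [-1.572, -0.001, -0.005]
ft_force: [-4.5, -0.4, 15.2]
width: 48.9
```

```bash
python3 - <<'E'
from fit import *
get("scene");get("side");o=ctrl.get_obs(); print(o["t"],o["ee_pos"].round(2),o["ft_force"].round(1),o["width"])
a,b=V("scene").img,V("side").img
save("m7",np.hstack([cv2.resize(im[v-50:v+60,u-40:u+40],(400,550),interpolation=2) for im,(u,v) in ((a,(345,240)),(b,(310,260)))]))
E
```

```text
8.3 [553.92 -31.68  77.03] [-4.2 -0.5 15.2] 49.13724744778701
```

View pics/m7.png

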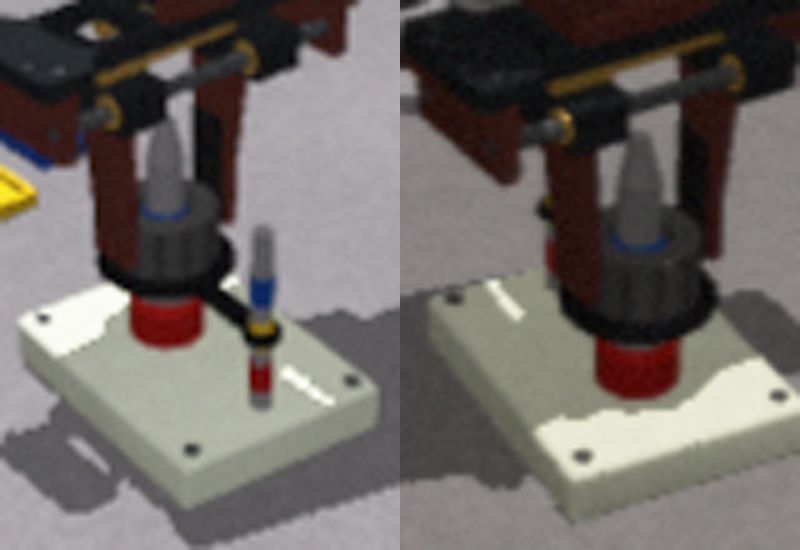

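>>> jog_arm:
  steps:
    - {"dp": [-0.007,0,0],"turn": [0,0,0],"claw": 0}
    - {"dp": [-0.007,0,-0.006],"turn": [0,0,0],"claw": 0}
    - {"dp": [-0.007,0,-0.012],"turn": [0,0,0],"claw": 0}
    - {"dp": [-0.007,0,-0.012],"turn": [0,0,0],"claw": 0}

```text
t: 8.63
ee_pos: [553.6, -31.6, 76.9]
orientation: [-1.571, -0.002, -0.005]
ft_force: [-2.6, 0.8, 12.6]
width: 48.7
```

>>> jog_arm:
  steps:
    - {"dp": [-0.007,0,0],"turn": [0,0,0],"claw": 0}
    - {"dp": [-0.007,0,-0.01],"turn": [0,0,0],"claw": 0}
    - {"dp": [-0.007,0,-0.018],"turn": [0,0,0],"claw": 0}
    - {"dp": [-0.007,0,-0.018],"turn": [0,0,0],"claw": 0}

```text
t: 8.97
ee_pos: [553.6, -31.5, 76.7]
orientation: [-1.571, -0.003, -0.006]
ft_force: [-3.6, 0.4, 18.0]
width: 48.9
```

>>> jog_arm:
  steps:
    - {"dp": [0,0,0.03],"turn": [0,0,0],"claw": 0}
    - {"dp": [0,0,0.1],"turn": [0,0,0],"claw": 0}
    - {"dp": [0,0,0.2],"turn": [0,0,0],"claw": 0}
    - {"dp": [0,0,0.3],"turn": [0,0,0],"claw": 0}
    - {"dp": [0,0,0.45],"turn": [0,0,0],"claw": 0}
    - {"dp": [0,0,0.6],"turn": [0,0,0],"claw": 0}
    - {"dp": [0,0,0.6],"turn": [0,0,0],"claw": 0}

```text
t: 9.55
ee_pos: [555.4, -31.7, 127.6]
orientation: [-1.572, -0.006, -0.009]
ft_force: [0.4, -0.6, -0.6]
width: 48.4
```

>>> jog_arm:
  steps:
    - {"dp": [0,0,0.2],"turn": [0,0,0],"claw": 0}
    - {"dp": [0,0,0.4],"turn": [0,0,0],"claw": 0}
    - {"dp": [0,0,0.65],"turn": [0,0,0],"claw": 0}
    - {"dp": [0,0,0.65],"turn": [0,0,0],"claw": 0}
    - {"dp": [0,0,0.65],"turn": [0,0,0],"claw": 0}

```text
t: 9.97
ee_pos: [556.0, -31.7, 180.5]
orientation: [-1.572, -0.008, -0.011]
ft_force: [-0.2, 0.0, -1.1]
width: 48.4
```

```bash
python3 - <<'E'
from fit import *
get("scene");get("side");o=ctrl.get_obs(); print(o["t"],o["ee_pos"].round(2),o["orientation"],o["ft_force"].round(1),o["width"])
a,b=V("scene").img,V("side").img
save("m8",np.hstack([cv2.resize(im[v-80:v+60,u-60:u+60],(400,467),interpolation=2) for im,(u,v) in ((a,(345,240)),(b,(310,260)))]))
C=V("scene").cloud()
m=(C[...,2]>55)&(C[...,2]<75)&(np.hypot(C[...,0]-553,C[...,1]+31)<36)&(np.hypot(C[...,0]-553,C[...,1]+31)>22)
print("pointer z scene",np.percentile(C[m][:,2],[10,50,90]))
C=V("side").cloud();m=(C[...,2]>55)&(C[...,2]<75)&(np.hypot(C[...,0]-553,C[...,1]+31)<36)&(np.hypot(C[...,0]-553,C[...,1]+31)>22)
print("pointer z side",np.percentile(C[m][:,2],[10,50,90]))
E
```

```text
10.0667 [554.69 -31.6  178.78] [-1.57162052 -0.00513222 -0.00834945] [ 0.4  0.3 -1.7] 48.91876892698594
pointer z scene [64.66901888 66.66767037 68.15531728]
pointer z side [63.22066582 65.45256742 67.30316125]
```

View pics/m8.png

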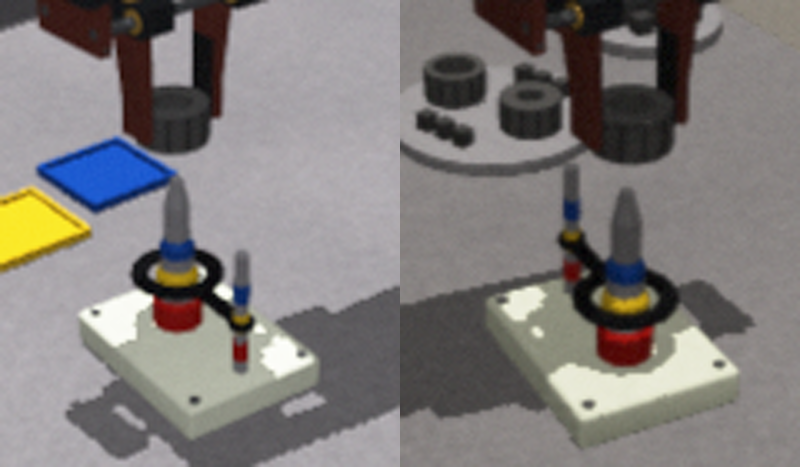

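>>> jog_arm:
  steps:
    - {"dp": [-0.02,-0.45,0],"turn": [0,0.0025,0.0002],"claw": 0}
    - {"dp": [-0.03,-0.95,0],"turn": [0,0.0025,0.0002],"claw": 0}
    - {"dp": [-0.03,-0.95,0],"turn": [0,0.0025,0.0002],"claw": 0}

```text
t: 10.32
ee_pos: [551.7, -112.2, 177.5]
orientation: [-1.573, 0.004, -0.003]
ft_force: [0.6, -0.1, -1.4]
width: 49.0
```

>>> jog_arm:
  steps:
    - {"dp": [-0.02,-0.45,-0.3],"turn": [0,0,0],"claw": 0}
    - {"dp": [-0.03,-0.9,-0.6],"turn": [0,0,0],"claw": 0}
    - {"dp": [-0.03,-0.9,-0.6],"turn": [0,0,0],"claw": 0}

```text
t: 10.57
ee_pos: [546.8, -186.9, 125.2]
orientation: [-1.572, 0.01, -0.0]
ft_force: [-0.6, 1.0, 0.2]
width: 48.9
```

>>> jog_arm:
  steps:
    - {"dp": [-0.01,-0.4,-0.3],"turn": [0,0,0],"claw": 0}
    - {"dp": [-0.02,-0.8,-0.7],"turn": [0,0,0],"claw": 0}
    - {"dp": [-0.02,-0.8,-0.7],"turn": [0,0,0],"claw": 0}
    - {"dp": [-0.02,-0.8,-0.7],"turn": [0,0,0],"claw": 0}

```text
t: 10.9
ee_pos: [543.0, -251.1, 66.2]
orientation: [-1.57, 0.016, 0.002]
ft_force: [-0.8, 0.6, 0.3]
width: 48.9
```

```bash
python3 - <<'E'
from fit import *
get("side");get("scene");save("w9",get("wrist"));o=ctrl.get_obs(); print(o["t"],o["ee_pos"].round(2),o["orientation"],o["ft_force"].round(1),o["width"])
a,b=V("scene").img,V("side").img
save("m9",np.hstack([cv2.resize(im[v-70:v+70,u-60:u+60],(400,467),interpolation=2) for im,(u,v) in ((a,(290,200)),(b,(380,320)))]))
E
```

```text
11.05 [ 545.51 -249.9    69.72] [-1.57199244e+00  9.09452629e-03 -6.97662831e-05] [ 0.6 -0.3 -1.4] 48.908895922102836
```

View pics/m9.png

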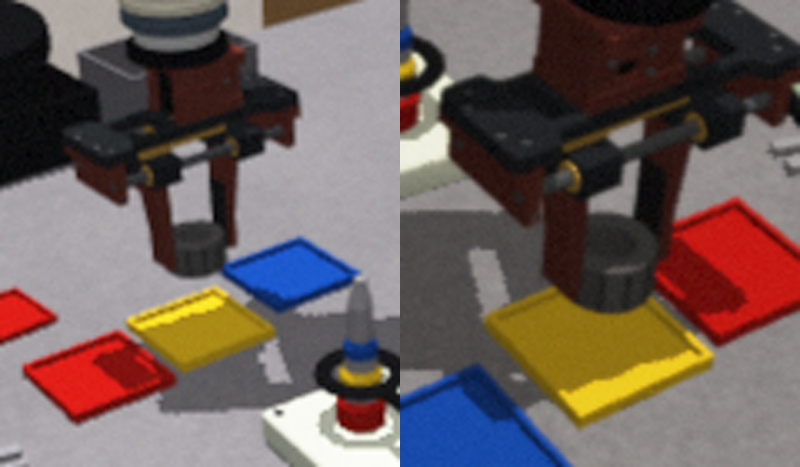

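View pics/w9.png

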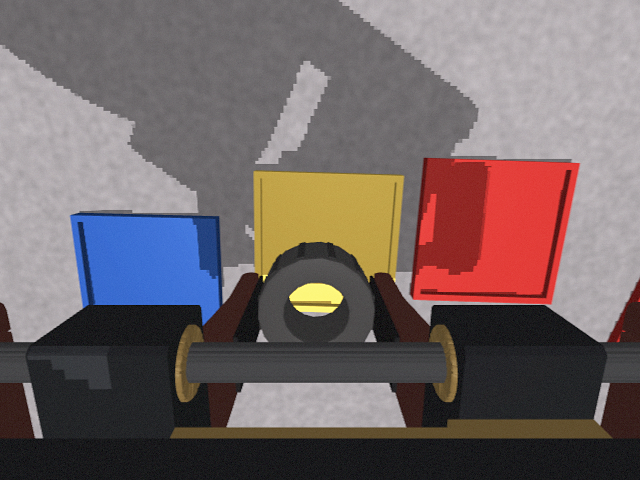

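```bash
python3 - <<'E'
from fit import *
v=V("wrist")
for p in((254,171),(404,177),(395,277),(256,275)): print(p,v.plane(*p,9).round(1))
o=ctrl.get_obs();print(o["ee_pos"],(R.from_euler("x",-90,degrees=True)*R.from_rotvec(o["orientation"]).inv()).as_rotvec()/np.pi)
E
```

```text
(254, 171) [ 508.1 -195.8    9. ]
(404, 177) [ 595.7 -199.9    9. ]
(395, 277) [ 593.3 -261.7    9. ]
(256, 275) [ 506.2 -260.     9. ]
[ 545.51249936 -249.90450796   69.71844006] [ 0.00038378 -0.0018285   0.00185677]
```

>>> jog_arm:
  steps:
    - {"dp": [0.056,0.1,-0.2],"turn": [0.0004,-0.002,0],"claw": 0}
    - {"dp": [0.056,0.1,-0.45],"turn": [0.0004,-0.002,0],"claw": 0}
    - {"dp": [0.056,0.1,-0.6],"turn": [0.0004,-0.002,0],"claw": 0}
    - {"dp": [0.056,0.1,-0.63],"turn": [0.0004,-0.002,0],"claw": 0}
    - {"dp": [0.056,0.1,-0.63],"turn": [0.0004,-0.002,0],"claw": 0}
    - {"dp": [0.056,0.1,-0.63],"turn": [0.0004,-0.002,0],"claw": 0}

```text
t: 11.55
ee_pos: [550.6, -241.7, 20.2]
orientation: [-1.571, 0.003, -0.005]
ft_force: [0.8, -0.1, -1.1]
width: 48.7
```

>>> jog_arm:
  steps:
    - {"dp": [0,0,-0.02],"turn": [0,0,0],"claw": 0}
    - {"dp": [0,0,-0.05],"turn": [0,0,0],"claw": 0}
    - {"dp": [0,0,-0.068],"turn": [0,0,0],"claw": 0}
    - {"dp": [0,0,-0.072],"turn": [0,0,0],"claw": 0}
    - {"dp": [0,0,-0.072],"turn": [0,0,0],"claw": 0}

```text
t: 11.97
ee_pos: [550.5, -241.8, 14.4]
orientation: [-1.571, 0.003, -0.005]
ft_force: [-0.6, 0.6, -0.4]
width: 48.8
```

>>> jog_arm:
  steps:
    - {"dp": [0,0,-0.005],"turn": [0,0,0],"claw": 0}
    - {"dp": [0,0,-0.01],"turn": [0,0,0],"claw": 0}
    - {"dp": [0,0,-0.012],"turn": [0,0,0],"claw": 0}

```text
t: 12.22
ee_pos: [550.5, -242.0, 13.9]
orientation: [-1.571, 0.003, -0.005]
ft_force: [-1.7, 0.5, 5.3]
width: 48.6
```

>>> jog_arm:
  steps:
    - {"dp": [0,0,0],"turn": [0,0,0],"claw": 0.8}
    - {"dp": [0,0,0],"turn": [0,0,0],"claw": 0.8}
    - {"dp": [0,0,0],"turn": [0,0,0],"claw": 0.8}
    - {"dp": [0,0,0],"turn": [0,0,0],"claw": 0.8}
    - {"dp": [0,0,0],"turn": [0,0,0],"claw": 0.8}
    - {"dp": [0,0,0],"turn": [0,0,0],"claw": 0.8}

```text
t: 12.72
ee_pos: [550.5, -241.9, 13.8]
orientation: [-1.571, 0.003, -0.005]
ft_force: [0.1, -0.1, 0.0]
width: 70.4
```

>>> jog_arm:
  steps:
    - {"dp": [0,0,0.1],"turn": [0,0,0],"claw": 0.8}
    - {"dp": [0,0,0.3],"turn": [0,0,0],"claw": 0.8}
    - {"dp": [0,0,0.6],"turn": [0,0,0],"claw": 0.8}
    - {"dp": [0,0,1],"turn": [0,0,0],"claw": 0.8}
    - {"dp": [0,0,1],"turn": [0,0,0],"claw": 0.8}

```text
t: 13.13
ee_pos: [553.7, -243.4, 99.6]
orientation: [-1.575, -0.003, -0.011]
ft_force: [0.8, -0.8, 1.4]
width: 70.2
```

>>> jog_arm:
  steps:
    - {"dp": [0,0,0.5],"turn": [0,0,0],"claw": 0.8}
    - {"dp": [0,0,1],"turn": [0,0,0],"claw": 0.8}
    - {"dp": [0,0,1],"turn": [0,0,0],"claw": 0.8}
    - {"dp": [0,0,1],"turn": [0,0,0],"claw": 0.8}
    - {"dp": [0,0,1],"turn": [0,0,0],"claw": 0.8}
    - {"dp": [0,0,1],"turn": [0,0,0],"claw": 0.8}

```text
t: 13.63
ee_pos: [552.7, -242.9, 178.1]
orientation: [-1.574, -0.001, -0.01]
ft_force: [-0.2, 0.5, -0.7]
width: 70.3
```

```bash
python3 - <<'E'
from fit import *
get("side");get("scene");get("wrist");o=ctrl.get_obs(); print(o["t"],o["ee_pos"].round(2),o["ft_force"].round(1),o["width"],abs(o["qvel"]).max())
a,b=V("scene").img,V("side").img
save("m10",np.hstack([cv2.resize(im[v-90:v+100,u-90:u+100],(400,400),interpolation=2) for im,(u,v) in ((a,(310,230)),(b,(370,310)))]))
ringtop(V("wrist"),(550,-242),32)
E
```

```text
13.7833 [ 552.85 -242.98  177.92] [-0.7  0.3 -0.5] 70.17647290933057 0.0058387714094573825
outer 163 (array([ 549.29, -241.44]), 24.21)
hole 90 (array([ 549.34, -241.34]), 13.67)
```

View pics/m10.png

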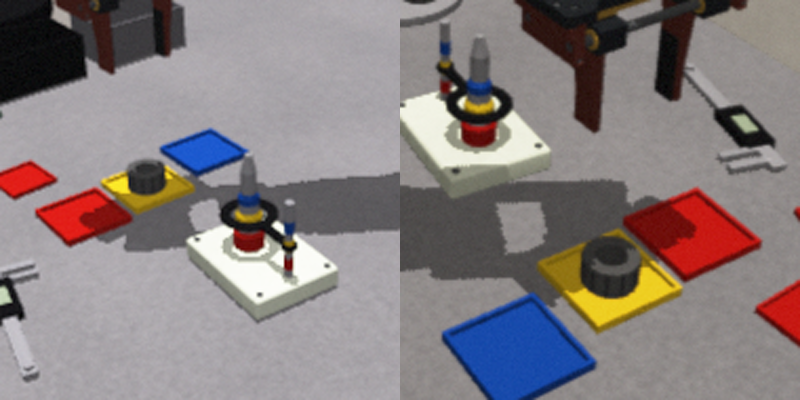

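The ring stands upright in the yellow tray, at (145,177) in the left panel and (610,265) in the right. The pointer is still at the yellow step and the arm is clear.

```bash
python3 -c "
from workcell import ctrl
print(ctrl.close_job())"
```

```text
the job is handed in; nothing more can be done
None
```

The ring from the green stand stopped on the yellow step and now stands upright in the yellow tray. I handed the job in at about 14 s; no verdict is reported.

- **Gauging:** I pressed the ring on to a stop with at most 18 N. By arm position and fingertip height its underside was then about 67 mm above the table. The camera put the bore at about 27 mm, which agrees with yellow.
- **Pointer:** It stayed level with the yellow band after the ring was lifted off. The two fixed cameras read its top at about 65.5 and 66.7 mm, slightly below the nominal 68 mm. One reading is just past 2 mm low, but calibration is only good to about 2 mm.
- **Tray:** The ring is at about (549, -241) mm, within 1 mm of the tray centre I measured. The gripper was open and about 146 mm above the ring at hand-in.
- **Off-axis push:** There was about 3–4 N of sideways force during the final press, so the ring was held slightly off the axis. I shifted it about 0.3 mm and re-pressed; some of that sideways force remained.
- **Bystanders:** I never went near the caliper or the rings on the build plate. I did not re-measure either at the end.

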